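Switch on the dust extractor under its red guard

TASK

Switch on the dust extractor at the box with the red guard: with the shut fingertips push the upright fin on the guard back so that the guard swings up and over and stays open by itself, push the metal toggle under it fully over to the hinge side (green dot), then tip the guard forward again so that it drops shut over the switched-on toggle. Work gently with the outside of the fingers, grasp nothing, and leave the lathe's switch with the yellow guard and the things lying about where they are.

Things in the scene. Friction and masses are not known exactly. Their poses are not given: they have to be found in the camera images.
- extractor_box: The dust extractor's switch box, bolted to the bench: grey steel, 120 (x) x 92 (y) x 50 mm high, on a steel foot plate 150 (x) x 60 (y) x 5 mm. Origin at the centre of its underside; its own x axis points from the front (fin) side, which roughly faces the robot, to the hinge side; z up. Under the red guard its flat top carries a toggle.
- red_guard (a joint): Red plastic guard's hinge angle (rad): 0 shut, 1.3 fully back on its stop; it swings up and back about the box's y. Cover 55 mm long, 62 wide, top 40 mm above the hinge axis, thin side cheeks, open front. About 50 g, turns freely, no spring: below about 0.7 rad it drops shut, beyond about 0.8 it falls back to its stop and stays.
- red_guard_hinge (a point): Middle of the red guard's hinge axis, fixed on the box: 30 mm from the box's centre along its +x, 54 mm above the bench.
- red_guard_fin (a point): Centre of the red guard's fin (moves with the guard; axes are the guard's): plate 50 mm wide (y), 4 thick, standing 40 mm up from the cover's front top edge. Shut: upright, front face 55 mm before the hinge axis, from 40 to 80 mm above it. Fully back: it leans backwards, its top 63 mm behind and 74 mm above the hinge axis, the guard's highest point; a finger can push its rear side from behind.
- extractor_toggle (a joint): Angle (rad) of the extractor toggle: 0 = OFF (starts within 0.12 of it), leaning 0.45 rad to the front (towards the red dot, front), 0.9 = ON, leaning 0.45 rad to the back (to the green dot, hinge side). Stays where it is left; needs about 2 N at the tip; firm stops at both ends.
- extractor_toggle_tip (a point): Centre of the 14 mm ball at the tip of the extractor toggle (bare metal bat, 8 mm thick). It pivots at the box's top face (50 mm above the bench), 28 mm before the hinge axis; the ball's centre is 30 mm from the pivot. Hidden by the guard when that is shut.
- lathe_box: The lathe's switch box with a yellow guard, otherwise of the same make and size; leave alone. Origin at the centre of its underside, axes as the other's.
- yellow_guard (a joint): Hinge angle (rad) of the yellow guard, 0 = shut. Leave alone.
- lathe_toggle (a joint): Angle (rad) of the lathe's toggle, 0 = OFF. Leave alone.
- wax_tin: Brass-coloured round tin, 62 mm across, 36 mm high, standing loose between the boxes. Origin: centre of its underside. Leave alone.
- gouge: Turning gouge lying loose behind the boxes along its own y: wooden handle 32 mm thick, whole length about 385 mm (handle end at y = -160 mm, steel tip at +225 mm), 32 mm high. Origin on the bench. Leave alone.
- spindle_blank: Turned round of pale wood standing on end, 60 mm across, 110 mm high. Origin: centre of its underside. Leave alone.
- mallet: Wooden mallet standing on its head, 80 mm across, 200 mm high, handle up. Origin: centre of its underside. Leave alone.
- offcut: Loose pale wood block 90 (x) x 60 (y) x 45 mm between and before the boxes. Origin: centre of its underside. Leave alone.
- chuck_key: Loose dark steel T key lying flat, 80 x 90 mm, 14 mm thick. Origin on the bench under the crossing. Leave alone.
Not all that is in view belongs to the job. Leave any pink look-alike of the extractor_box alone.

How it is judged:
On the way, in this order (a step that is already met when the one before it is completed fails the run):
1. the red guard is swung back open (beyond 1.15 rad) with the toggle still off (value of joint red_guard above 1.15 rad and value of joint extractor_toggle below 0.3 rad), for 0.2 s.
2. with the guard open, the toggle is pushed fully over to ON (beyond 0.75 of 0.9 rad) (value of joint extractor_toggle above 0.75 rad and value of joint red_guard above 0.85 rad), for 0.2 s.
3. the guard has dropped shut again (value of joint red_guard below 0.08 rad and value of joint extractor_toggle above 0.75 rad), for 0.2 s.
At the end, for the whole second after the job is handed in: The red guard is shut (under 0.08 rad) and at rest, the extractor's toggle is ON (over 0.75 rad), the yellow guard is shut (under 0.08 rad) with the lathe's toggle still OFF (under 0.1 rad), and each loose thing stands within 30 mm of where it was (all of step 3 and value of joint yellow_guard below 0.08 rad and value of joint lathe_toggle below 0.1 rad and velocity of joint red_guard below 0.05 rad/s and distance of each of wax_tin, gouge, spindle_blank, mallet, offcut, chuck_key from where it was at the start of the episode below 0.03 m); the robot touches nothing.
It fails at once if the lathe's switch is disturbed: yellow guard lifted beyond 0.25 rad or its toggle moved beyond 0.2 rad (value of joint yellow_guard above 0.25 rad or value of joint lathe_toggle above 0.2 rad).
It fails at once if a loose thing is pushed, lifted or carried more than 30 mm (distance of any of wax_tin, gouge, spindle_blank, mallet, offcut, chuck_key from where it was at the start of the episode above 0.03 m).
It fails at once if the switch, its guard or toggle is forced or pinched: the fingers press on it with more than 35 N (contact force between the fingers and extractor_box above 35 N).
It also fails if it takes over 53 s, if anything falls off the work surface, if the arm or the gripper's body presses on something with over 40 N, if the wrist force passes 120 N, or if a joint passes its speed limit or range.

ROBOT

A 6-joint arm with a two-finger parallel gripper is mounted at the origin on the work surface. World frame = base frame: x ahead of the robot, y to its left, z up, the work surface at z = 0. Lengths are in m, angles in rad, forces in N, time in s.
With the tool pointing down it reaches from about 0.4 to 0.825 m from the base axis. Payload 7 kg.
Tool frame: the origin (TCP) lies between the finger pads; the fingertips stand 8 mm ahead of it and the grasp point (between the pads) lies 11 mm behind it (arm.finger_overhang is the distance from the TCP to the fingertips, in m); z points along the fingers, y is the line along which they close (so a half turn about z gives the same grasp; the last joint's range is limited). The gripper opens to 88 mm and grips with 3 to 60 N. Pads are 19 mm wide; open, the fingers measure 130 mm over their backs; the gripper's body (78 mm by 193 mm) begins 47 mm behind the grasp point.
Start: joints at [1.412, 0.359, 0.012, 0, -1.224, -0.288], TCP at [0.292, 0.609, 0.235] pointing down, gripper open.
Joint ranges: [-3.07, 3.07], [-1.43, 2.12], [-1.02, 1.25], [-3.03, 1.67], [-3.05, -0], [-3.03, 3.03]. Speed limits (rad/s): [2.39, 2.39, 3.01, 3.14, 3.14, 3.14].

INTERFACE

Orientations are given as [roll, pitch, yaw] about the fixed x, y, z axes, in that order (R = Rz(yaw) Ry(pitch) Rx(roll)).
In Python, from station import arm gives the robot as it stands.
- The arm moves only by the tool move_arm, never from a script. Its argument "rows" is text: rows parted by semicolons, each of 7 numbers parted by spaces: the turn, a rotation vector about the tool's x, y, z in degrees, then the shift along the tool's x, y, z in m, then the finger opening in m, from 0 to 0.0876. A call has 1 to 8 rows; each row shifts and turns the commanded pose from where the row before left it, along the tool's axes as they then stand; what a row does not reach is not made up. A row lasts 1/8 s, in which the tool goes at most 62.5 mm and 10.7 degrees, less where a joint would pass 70% of its speed; a pose out of reach is approached as far as the arm can. A call is refused whole if a number of a shift passes 0.0625 or a number of a turn 10.7, either way. A call with a gripper value outside its range is refused whole. The fingers move at their own pace and stop on an object; "squeeze" is the grip in N (left out, the last holds). Time passes only in rows, so rows that do not move let the fingers close. It gives the time, the measured TCP pose, the force, the opening and the grip force at its end, in the units of the state.
- arm.get_state(): the state, without advancing time (a new reading comes with each control period).
- arm.grab_frame(name): name is "side" or "top" or "wrist"; returns (picture, depth): 384x512x3 uint8, blue, green, red; 384x512 float32, m along the optical axis (not along the pixel's ray), 0 where there is no reading.
- arm.camera_model(name): a dict with "mtx" (3x3 intrinsics, pixels), "k1" (the pictures are not rectified: a ray, as slopes to the right and down, at radius r is drawn at 1 + k1 r^2 times it, then the intrinsics apply), "camera_from_world" (4x4, takes a point from world to camera coordinates); the wrist camera has in their place "mount" (4x4, takes a point from camera to tool coordinates, whose origin is the TCP and whose axes are the flange's). Camera axes: x right, y down, z forward; pixel columns grow to the right and rows downward; lengths in m; the calibration is good to about 2 mm. A picture is of the moment at which its call begins: read the wrist's pose just before it. camera_model takes no time and is no camera call.
- arm.job_done(): hands the job in; it is judged then, once.
The state is a dict: "t": time; "q": joint angles; "qd": joint speeds; "joint_efforts": joint torques, N m; "eef_pos": TCP position; "ee_rot": TCP orientation; "force": force on the tool from outside, world axes, zero at the start; "moment": the same for the moment, N m; "width": finger opening in m; "gripper_force": force on a finger pad.
Only numpy, scipy, OpenCV 4.12 (cv2) and the standard library are available. Lean on these libraries where they do the work, as an engineer would, in place of code of your own. Each camera call takes 0.05 s, during which the arm holds its last target. There are 200 camera calls.

## Working session

There is one attempt and no reset: what is moved stays moved. The work goes in short steps, Python scripts to look and compute and a tool call to move; the robot and the scene stay as the last step left them, time stands still between calls to the robot, and variables do not carry over. Pictures are saved under pics/ and viewed, at most 10 in all, crops included, and the job is handed in when it is done.

Besides the shell and the picture viewer there is one more tool, called after "Call:" by a JSON object that holds its "method" and its "body". move_arm: Moves the arm, as the interface text tells. Its arguments: {"type":"object","properties":{"rows":{"type":"string"},"squeeze":{"type":"number"}},"required":["rows"]}

```bash
mkdir -p pics; ls; cat > h.py <<'E'
import numpy as np, cv2
from station import arm
from scipy.spatial.transform import Rotation as R
def pts(name, depth, st=None):
    """world point of every pixel (HxWx3)"""
    m=arm.camera_model(name); K=np.array(m["mtx"],float)
    h,w=depth.shape; u,v=np.meshgrid(np.arange(w),np.arange(h))
    p=np.stack([u,v],-1).reshape(-1,1,2).astype(float)
    xd=(p[:,0,0]-K[0,2])/K[0,0]; yd=(p[:,0,1]-K[1,2])/K[1,1]
    x,y=xd.copy(),yd.copy()
    for _ in range(10):
        s=1+m["k1"]*(x*x+y*y); x,y=xd/s,yd/s
    d=depth.reshape(-1); P=np.stack([x*d,y*d,d,np.ones_like(d)])
    T=np.linalg.inv(np.array(m["camera_from_world"]))
    return (T@P)[:3].T.reshape(h,w,3)
E
python3 - <<'E'
from h import *
for n in("top","side"):
    im,d=arm.grab_frame(n); cv2.imwrite(f"pics/{n}0.png",im); np.save(n+"0.npy",d)
s=arm.get_state(); print(s)
E
```

```text
pics
{'t': 0.1, 'q': array([ 1.41208393e+00,  3.59304069e-01,  1.11500714e-02, -2.82009390e-04,
       -1.22410389e+00, -2.88093346e-01]), 'qd': array([ 0.00115585, -0.00140701,  0.00243374, -0.00143103, -0.00096374,
        0.00044019]), 'joint_efforts': array([-2.73590602e-03, -5.84161127e+01,  2.93753529e+01,  7.01564088e+00,
        1.02105516e-02, -4.75829825e-05]), 'eef_pos': array([0.29151134, 0.60833625, 0.23372821]), 'ee_rot': array([ 3.14011600e+00, -1.61104287e-04, -4.46901637e-01]), 'force': array([-0.93215035,  0.10309906,  0.3206071 ]), 'moment': array([-0.02555418,  0.03281301,  0.02143728]), 'gripper_force': 0.0, 'width': 0.08762937264332618}
```

View pics/top0.png

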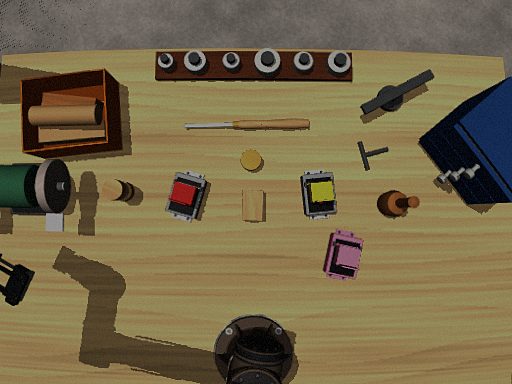

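View pics/side0.png

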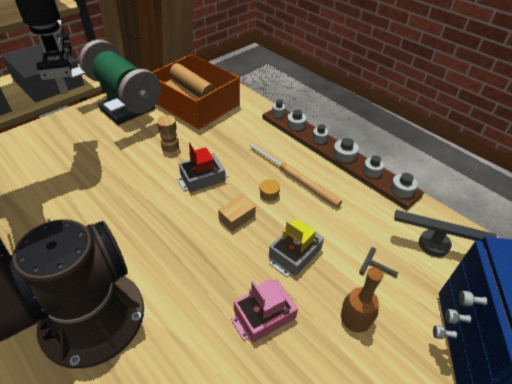

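Candidates for the extractor: grey box with red guard at top px (187,195), grey box with yellow guard (320,193; the lathe) and pink look-alike (345,255). The description says red: (187,195), in the side view (203,165). I'll measure it and check with a crop.

```bash
python3 - <<'E'
from h import *
im=cv2.imread("pics/top0.png"); d=np.load("top0.npy"); P=pts("top",d)
si=cv2.imread("pics/side0.png"); sd=np.load("side0.npy"); S=pts("side",sd)
def red(im): b,g,r=[im[...,i].astype(int) for i in range(3)]; return (r>110)&(g<60)&(b<60)
m=red(im); m[:,:150]=0; m[:,230:]=0; m[:160]=0;m[230:]=0
q=P[m]; print("red top n",len(q), "z pct",np.percentile(q[:,2],[2,20,50,80,98]).round(3), q.min(0).round(3),q.max(0).round(3))
def rect(sel,name):
    a=sel[:,:2].astype(np.float32)*1000; (c,s,ang)=cv2.minAreaRect(a); print(name,len(a),np.round(c,1),np.round(s,1),round(ang,2))
    
reg=np.zeros(m.shape,bool); reg[160:230,155:220]=1
z=P[...,2]
rect(P[reg&(z>.04)&(z<.056)],"boxtop")
rect(P[reg&(z>.03)],"all>30")
rect(P[m&(z>.085)&(z<.1)],"cover")
rect(P[m&(z>.115)],"fin")
m2=red(si); m2[:,:170]=0; m2[:,230:]=0; m2[:130]=0; m2[200:]=0
q=S[m2]; print("side red",len(q),q.min(0).round(3),q.max(0).round(3)); rect(q[q[:,2]>.1],"fin side")
g=np.zeros(m2.shape,bool); g[140:200,170:235]=1; rect(S[g&(S[...,2]>.03)&(S[...,2]<.056)],"side boxtop")
# others
for n,(u,v) in dict(tin=(252,159),offcut=(253,205),blank=(125,190),lathemach=(55,187),gouge=(230,126)).items(): print(n,P[v,u].round(3))
a=cv2.resize(im[150:240,145:265],(720,540),interpolation=cv2.INTER_CUBIC); b=cv2.resize(si[130:205,160:260],(720,540),interpolation=cv2.INTER_CUBIC)
cv2.imwrite("pics/crop.png",cv2.resize(np.hstack([a,b]),(800,300)))
E
```

```text
red top n 395 z pct [0.09  0.093 0.094 0.096 0.134] [0.451 0.164 0.058] [0.514 0.235 0.136]
boxtop 756 [479.1 200.1] [ 91.1 120.7] 73.54
all>30 1285 [456.7 124.2] [249.4 120.7] 73.54
cover 375 [483.7 199.1] [59.6 50.8] 73.27
fin 18 [457.1 206.5] [45.1  2.5] 73.86
side red 198 [0.45  0.168 0.088] [0.51  0.226 0.136]
fin side 12 [455.3 201.8] [38.8  3.5] 80.02
side boxtop 701 [479.8 205.8] [342.9 119.2] 73.65
tin [0.588 0.003 0.036]
offcut [0.45  0.    0.045]
blank [0.491 0.367 0.087]
lathemach [0.495 0.54  0.155]
gouge [0.692 0.071 0.019]
```

View pics/crop.png

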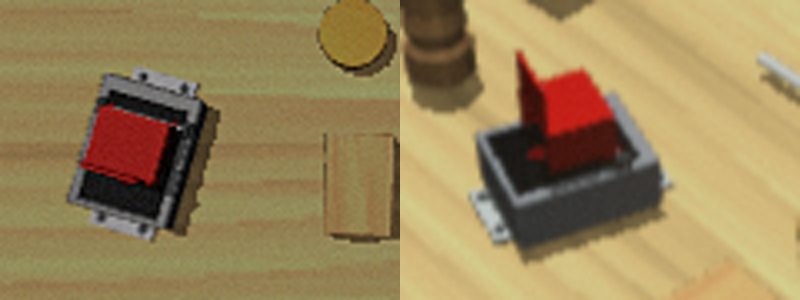

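The crop shows the right box: red cover at (125,145), with the fin on the side facing the robot (upright at (535,95) in the right half). That matches yaw ≈ -16.5°, centre (0.479, 0.200) and hinge (0.508, 0.1915). The fin measures (0.457, 0.2065), as predicted.

Call:
{"method": "move_arm", "body": {"rows": "0 0 -9.1 0 0 0 0; 0 0 0 0.024 0.034 0 0; 0 0 0 0.024 0.034 0 0; 0 0 0 0.024 0.034 0 0; 0 0 0 0.024 0.034 0 0; 0 0 0 0.024 0.034 0 0; 0 0 0 0.024 0.034 0 0; 0 0 0 0.024 0.034 0 0", "squeeze": 5}}

```text
t: 1.1
eef_pos: [0.3852, 0.3313, 0.2343]
ee_rot: [3.141, 0.0, -0.288]
force: [-0.1, 0.5, -0.4]
width: 0.0133
gripper_force: 0.0
```

```bash
cat >> h.py <<'E'
yaw=-0.288; bx=np.array([np.cos(yaw),np.sin(yaw)]); by=np.array([-bx[1],bx[0]]); hinge=np.array([.508,.1915])
def rel():
    """TCP in hinge frame (mm): x back, y left, z of fingertip above hinge"""
    s=arm.get_state(); p=s["eef_pos"]; d=p[:2]-hinge
    print("t",round(s["t"],2),"rel x y tipz mm",(1000*np.array([d@bx,d@by,p[2]-.008-.054])).round(1),"rpy",s["ee_rot"].round(3),"w",s["width"],"F",s["force"].round(1))
E
python3 -c "from h import *; rel()"
```

```text
t 1.1 rel x y tipz mm [-157.4   99.2  172.3] rpy [ 3.141  0.    -0.288] w 0.01329552377124944 F [-0.1  0.5 -0.4]
```

Call:
{"method": "move_arm", "body": {"rows": "0 0 0 0.017 0.033 0 0; 0 0 0 0.017 0.033 0 0; 0 0 0 0.017 0.033 0 0; 0 0 0 0.010 0 0.03 0; 0 0 0 0 0 0.03 0; 0 0 0 0 0 0.03 0; 0 0 0 0 0 0.02 0; 0 0 0 0 0 0 0"}}

```text
t: 2.1
eef_pos: [0.4147, 0.2195, 0.1232]
ee_rot: [3.138, 0.002, -0.288]
force: [-0.4, -0.7, 0.2]
width: 0.0005
gripper_force: 0.0
```

```bash
python3 - <<'E'
from h import *
rel(); im,d=arm.grab_frame("wrist"); im2,_=arm.grab_frame("side")
cv2.imwrite("pics/w1.png",np.hstack([cv2.resize(im,(400,300)),cv2.resize(im2[60:240,120:360],(400,300))]))
E
```

```text
t 2.1 rel x y tipz mm [-97.5   0.4  61.2] rpy [ 3.138e+00  2.000e-03 -2.880e-01] w 0.000473436253791389 F [-0.4 -0.7  0.2]
```

View pics/w1.png

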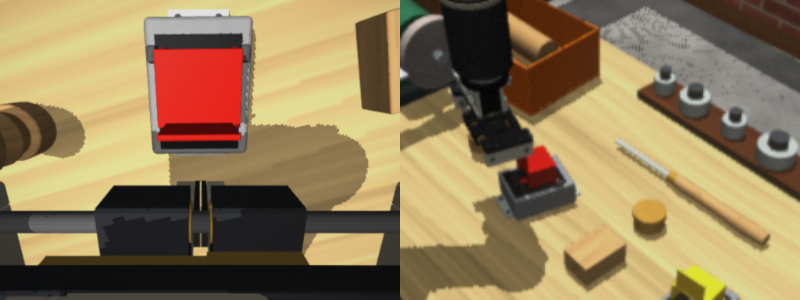

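The picture shows the shut fingertips at (200,195) lined up with the fin at (200,132), and the box is square to the tool.

Call:
{"method": "move_arm", "body": {"rows": "0 0 0 0.010 0 0 0; 0 0 0 0.010 0 0 0; 0 0 0 0.007 0 0 0; 0 0 0 0.005 0 -0.001 0; 0 0 0 0.005 0 -0.001 0; 0 0 0 0.005 0 -0.001 0; 0 0 0 0.005 0 -0.001 0; 0 0 0 0.005 0 -0.001 0"}}

```text
t: 3.2
eef_pos: [0.4657, 0.2057, 0.1297]
ee_rot: [-3.142, -0.0, -0.288]
force: [-0.2, 1.8, 1.3]
width: 0.0004
gripper_force: 0.4
```

Call:
{"method": "move_arm", "body": {"rows": "0 0 0 0.006 0 -0.001 0; 0 0 0 0.006 0 -0.001 0; 0 0 0 0.006 0 -0.001 0; 0 0 0 0.006 0 -0.001 0; 0 0 0 0.006 0 -0.001 0; 0 0 0 0.006 0 -0.001 0; 0 0 0 0.006 0 -0.001 0; 0 0 0 0 0 0 0"}}

```text
t: 4.2
eef_pos: [0.506, 0.1937, 0.1365]
ee_rot: [3.142, 0.0, -0.288]
force: [0.1, 0.2, 0.0]
width: 0.0007
gripper_force: 0.0
```

```bash
python3 - <<'E'
from h import *
rel(); im,d=arm.grab_frame("side"); cv2.imwrite("pics/s2.png",cv2.resize(im[80:220,130:290],(640,560),interpolation=cv2.INTER_CUBIC))
E
```

```text
t 4.2 rel x y tipz mm [-2.5  1.6 74.5] rpy [ 3.142  0.    -0.288] w 0.0006568377584921125 F [0.1 0.2 0. ]
```

View pics/s2.png

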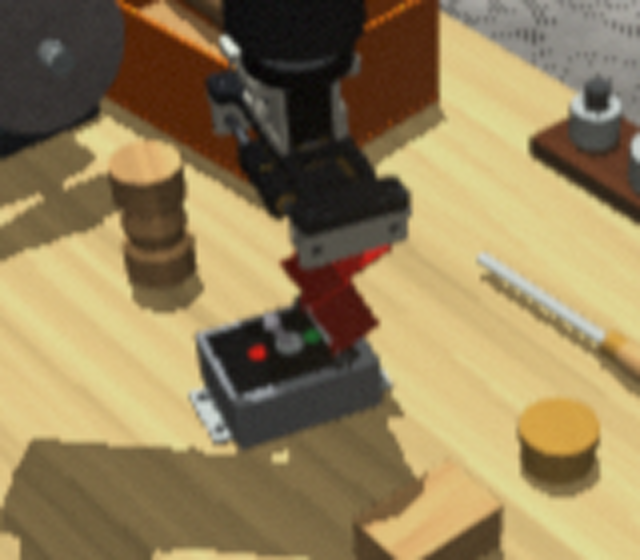

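The guard is back at (340,290), and the toggle with its ball at (272,325) still leans to the red dot. Next I back off in front of the toggle and descend.

Call:
{"method": "move_arm", "body": {"rows": "0 0 0 -0.024 0 0 0; 0 0 0 -0.024 0 0 0; 0 0 0 -0.024 0.0015 0 0; 0 0 0 0 0 0.015 0; 0 0 0 0 0 0.020 0; 0 0 0 0 0 0.015 0; 0 0 0 0 0 0.009 0; 0 0 0 0 0 0 0"}}

```text
t: 5.25
eef_pos: [0.4361, 0.2124, 0.0768]
ee_rot: [3.14, 0.001, -0.288]
force: [-0.2, -0.2, -0.2]
width: 0.0005
gripper_force: 0.0
```

```bash
python3 - <<'E'
from h import *
rel(); im,d=arm.grab_frame("side"); im2,_=arm.grab_frame("wrist")
cv2.imwrite("pics/s3.png",np.hstack([cv2.resize(im[110:210,150:260],(400,360),interpolation=cv2.INTER_CUBIC),cv2.resize(im2,(400,360))]))
E
```

```text
t 5.25 rel x y tipz mm [-74.9  -0.4  14.8] rpy [ 3.14e+00  1.00e-03 -2.88e-01] w 0.00046687885342184616 F [-0.2 -0.2 -0.2]
```

View pics/s3.png

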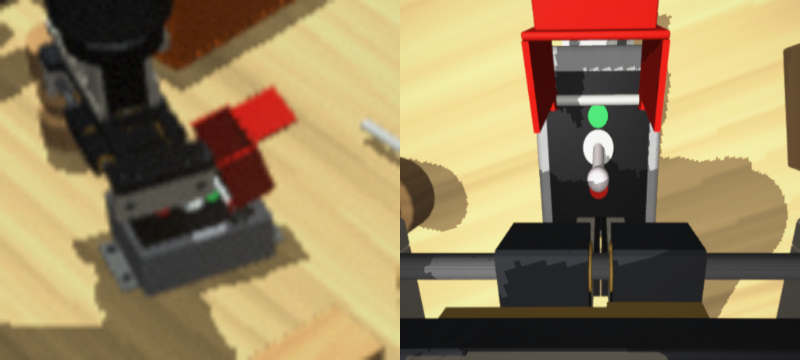

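The toggle ball at (598,178) in the wrist half sits straight ahead of the shut tips at (600,240), and the guard rests fully back. Pushing the toggle now.

Call:
{"method": "move_arm", "body": {"rows": "0 0 0 0.007 0 0 0; 0 0 0 0.006 0 0 0; 0 0 0 0.005 0 0 0; 0 0 0 0.005 0 0 0; 0 0 0 0.005 0 0 0; 0 0 0 0.005 0 0 0; 0 0 0 0.004 0 0 0; 0 0 0 0 0 0 0"}}

```text
t: 6.35
eef_pos: [0.472, 0.2022, 0.0775]
ee_rot: [3.141, -0.0, -0.288]
force: [-0.6, 1.7, 0.9]
width: 0.0006
gripper_force: 0.4
```

Call:
{"method": "move_arm", "body": {"rows": "0 0 0 0.002 0 0 0; 0 0 0 0.002 0 0 0; 0 0 0 0 0 0 0"}}

```text
t: 6.72
eef_pos: [0.4754, 0.2011, 0.0774]
ee_rot: [3.141, 0.0, -0.288]
force: [-0.1, 2.7, -0.5]
width: 0.0004
gripper_force: 0.8
```

```bash
python3 -c "from h import *; rel()"
```

```text
t 6.72 rel x y tipz mm [-34.   -0.1  15.4] rpy [ 3.141  0.    -0.288] w 0.00042093957481993574 F [-0.1  2.7 -0.5]
```

Call:
{"method": "move_arm", "body": {"rows": "0 0 0 0.001 0 0 0; 0 0 0 0.001 0 0 0; 0 0 0 0 0 0 0"}}

```text
t: 7.1
eef_pos: [0.4772, 0.2004, 0.0774]
ee_rot: [3.141, 0.0, -0.288]
force: [-2.0, 0.9, -1.4]
width: 0.0006
gripper_force: 1.1
```

Call:
{"method": "move_arm", "body": {"rows": "0 0 0 0.001 0 0 0; 0 0 0 0 0 0 0"}}

```text
t: 7.35
eef_pos: [0.4781, 0.2002, 0.0774]
ee_rot: [3.141, 0.001, -0.288]
force: [-3.6, 2.3, -2.0]
width: 0.0007
gripper_force: 1.7
```

```bash
python3 - <<'E'
from h import *
rel(); im2,_=arm.grab_frame("wrist")
cv2.imwrite("pics/s4.png",cv2.resize(im2[:300,100:420],(640,600)))
E
```

```text
t 7.35 rel x y tipz mm [-31.2  -0.2  15.4] rpy [ 3.141e+00  1.000e-03 -2.880e-01] w 0.0006824842636152432 F [-3.6  2.3 -2. ]
```

View pics/s4.png

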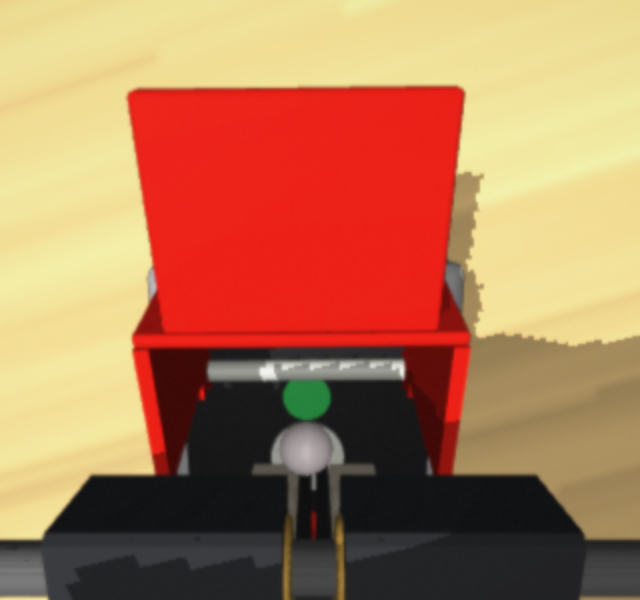

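The picture shows the ball at (305,448) directly against the tips, just before the green dot (307,398), with the force rising. I'll press 2 mm more to feel the stop.

Call:
{"method": "move_arm", "body": {"rows": "0 0 0 0.001 0 0 0; 0 0 0 0 0 0 0"}}

```text
t: 7.65
eef_pos: [0.4784, 0.2, 0.0773]
ee_rot: [3.141, 0.001, -0.288]
force: [-7.5, 3.8, 0.0]
width: 0.0005
gripper_force: 3.9
```

Call:
{"method": "move_arm", "body": {"rows": "0 0 0 0.001 0 0 0; 0 0 0 0 0 0 0"}}

```text
t: 7.9
eef_pos: [0.4787, 0.1999, 0.0772]
ee_rot: [3.141, 0.002, -0.288]
force: [-11.7, 5.3, 1.0]
width: 0.0005
gripper_force: 6.1
```

```bash
python3 -c "from h import *; rel()"
```

```text
t 7.9 rel x y tipz mm [-30.5  -0.3  15.2] rpy [ 3.141e+00  2.000e-03 -2.880e-01] w 0.00048692409457809754 F [-11.7   5.3   1. ]
```

Firm stop felt (12.8 N), so the toggle is fully ON. Backing off and going over to the rear.

Call:
{"method": "move_arm", "body": {"rows": "0 0 0 -0.012 0 0 0; 0 0 0 -0.020 0 0 0; 0 0 0 0 0 -0.03 0; 0 0 0 0 0 -0.035 0; 0 0 0 0 0 -0.035 0; 0 0 0 0.020 0 -0.005 0; 0 0 0 0.025 0 0 0; 0 0 0 0 0 0 0"}}

```text
t: 8.9
eef_pos: [0.494, 0.1958, 0.1829]
ee_rot: [-3.141, -0.001, -0.289]
force: [-0.6, 0.5, -0.2]
width: 0.0003
gripper_force: 0.0
```

Call:
{"method": "move_arm", "body": {"rows": "0 0 0 0.025 0 0 0; 0 0 0 0.03 0 0 0; 0 0 0 0.03 0 0 0; 0 0 0 0.03 0 0 0; 0 0 0 0 0 0.02 0; 0 0 0 0 0 0.02 0; 0 0 0 0 0 0.02 0; 0 0 0 0 0 0 0"}}

```text
t: 9.9
eef_pos: [0.6017, 0.1631, 0.1212]
ee_rot: [3.139, 0.002, -0.288]
force: [-1.3, 0.8, -0.2]
width: 0.0008
gripper_force: 0.0
```

```bash
python3 - <<'E'
from h import *
rel(); im,d=arm.grab_frame("side"); im2,_=arm.grab_frame("wrist")
cv2.imwrite("pics/s5.png",np.hstack([cv2.resize(im[90:210,150:270],(400,400),interpolation=cv2.INTER_CUBIC),cv2.resize(im2,(400,400))]))
E
```

```text
t 9.9 rel x y tipz mm [97.9 -0.6 59.2] rpy [ 3.139e+00  2.000e-03 -2.880e-01] w 0.0008411850161660851 F [-1.3  0.8 -0.2]
```

View pics/s5.png

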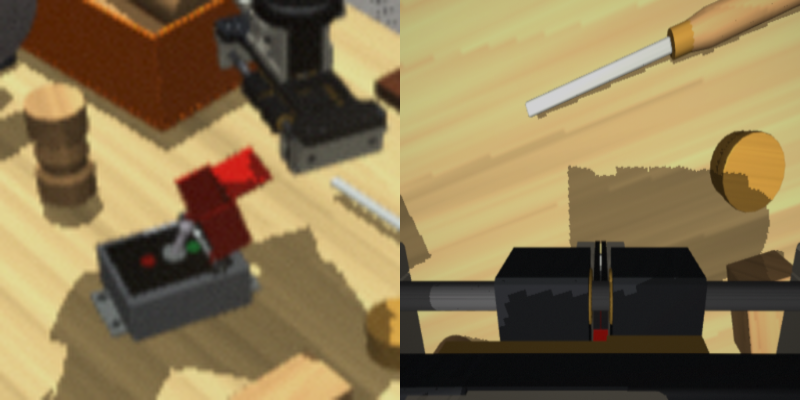

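The toggle now leans to the green dot (ON; ball at (185,228)), the guard is still open, and the fingers are clear behind it. Tipping the guard forward from behind.

Call:
{"method": "move_arm", "body": {"rows": "0 0 0 0 0 0.009 0; 0 0 0 -0.010 0 0 0; 0 0 0 -0.008 0 0 0; 0 0 0 -0.006 0 0 0; 0 0 0 -0.006 0 -0.001 0; 0 0 0 -0.006 0 -0.001 0; 0 0 0 -0.006 0 -0.002 0; 0 0 0 -0.006 0 -0.002 0"}}

```text
t: 11.0
eef_pos: [0.5566, 0.1772, 0.1197]
ee_rot: [3.142, 0.0, -0.288]
force: [0.6, 0.8, 0.7]
width: 0.0006
gripper_force: 0.1
```

Call:
{"method": "move_arm", "body": {"rows": "0 0 0 -0.006 0 -0.003 0; 0 0 0 -0.006 0 -0.003 0; 0 0 0 -0.006 0 -0.003 0; 0 0 0 -0.006 0 -0.002 0; 0 0 0 -0.006 0 -0.002 0; 0 0 0 -0.004 0 -0.001 0; 0 0 0 0 0 0 0"}}

```text
t: 11.88
eef_pos: [0.5242, 0.1869, 0.1337]
ee_rot: [-3.141, -0.0, -0.288]
force: [0.6, 0.1, 0.4]
width: 0.0002
gripper_force: 0.0
```

```bash
python3 - <<'E'
from h import *
rel(); im,d=arm.grab_frame("side")
cv2.imwrite("pics/s6.png",cv2.resize(im[90:210,150:270],(500,500),interpolation=cv2.INTER_CUBIC))
E
```

```text
t 11.88 rel x y tipz mm [16.8  0.2 71.7] rpy [-3.141 -0.    -0.288] w 0.00019110479365058649 F [0.6 0.1 0.4]
```

View pics/s6.png

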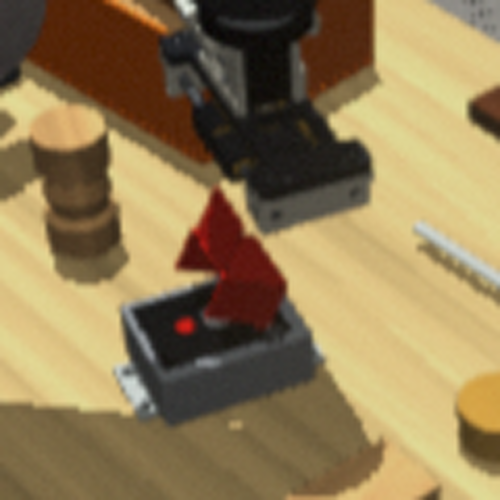

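The guard is at about 0.6 rad and forward of the finger (fin top at (215,195)), probably falling. I'll nudge it a little further, then retreat and check.

Call:
{"method": "move_arm", "body": {"rows": "0 0 0 -0.004 0 -0.001 0; 0 0 0 -0.004 0 -0.001 0; 0 0 0 0 0 0 0; 0 0 0 0 0 0 0; 0 0 0 0.010 0 -0.02 0; 0 0 0 0.02 0 -0.03 0; 0 0 0 0.02 0 -0.03 0; 0 0 0 0 0 0 0"}}

```text
t: 12.92
eef_pos: [0.5669, 0.175, 0.2179]
ee_rot: [-3.139, -0.003, -0.289]
force: [-0.3, 0.3, -0.3]
width: 0.0006
gripper_force: 0.0
```

```bash
python3 - <<'E'
from h import *
rel(); im,d=arm.grab_frame("side"); S=pts("side",d)
b,g,r=[im[...,i].astype(int) for i in range(3)]; m=(r>60)&(g<40)&(b<40); m[:,:170]=0; m[:,235:]=0; m[:125]=0; m[205:]=0
q=S[m]; rr=q[:,:2]-hinge; X=1000*np.stack([rr@bx,rr@by,q[:,2]-.054],1)
print(len(q)); t=X[X[:,2]>60]; print("fin upper x,z",np.percentile(t,[5,50,95],axis=0).round(1))
c=X[(X[:,0]>-45)&(X[:,0]<-5)&(abs(X[:,1])<25)]; print("cover z",np.percentile(c[:,2],[5,50,95]).round(1))
cv2.imwrite("pics/s7.png",cv2.resize(im[90:210,150:270],(500,500),interpolation=cv2.INTER_CUBIC))
E
```

```text
t 12.93 rel x y tipz mm [ 61.2   0.9 155.9] rpy [-3.139e+00 -3.000e-03 -2.890e-01] w 0.0006010167312483171 F [-0.3  0.3 -0.3]
397
fin upper x,z [[-55.6 -25.8  62.4]
 [-54.6 -14.6  72. ]
 [-52.2  14.3  80.1]]
cover z [38.1 40.5 42.9]
```

View pics/s7.png

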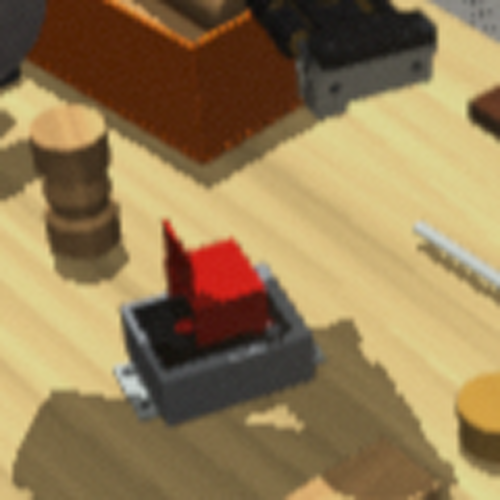

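The guard is shut, with the fin upright at (172,255) and the cover 40 mm above the hinge. The arm is clear and nothing else has moved, so I'm handing in after a short settle.

Call:
{"method": "move_arm", "body": {"rows": "0 0 0 0 0 0 0; 0 0 0 0 0 0 0; 0 0 0 0 0 0 0; 0 0 0 0 0 0 0"}}

```text
t: 13.48
eef_pos: [0.5645, 0.1749, 0.2154]
ee_rot: [3.141, 0.0, -0.288]
force: [0.4, 0.0, 0.8]
width: 0.0004
gripper_force: 0.0
```

```bash
python3 -c "from h import *; print(arm.job_done())"
```

```text
the job is handed in; nothing more can be done
None
```

I swung the red guard open, pushed the extractor toggle to its ON stop and tipped the guard shut over it; I handed the job in at about 13.5 s with the arm clear, and no verdict came back.

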